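# Drain the rinse pan against its backrest and shut it

## Robot

A 6-joint arm with a two-finger parallel gripper is mounted at the origin on a cart in front of the work surface, level with it; the furniture and walls round the work are solid. World frame = base frame: x ahead of the robot, y to its left, z up, the work surface at z = 0. Lengths are in m, angles in rad, forces in N, time in s.
With the tool pointing down it reaches from about 0.25 to 0.725 m from the base axis. Payload 4 kg.
Tool frame: the origin (TCP) lies at the very end of the fingers, on their centre line; the grasp point (between the pads) lies 19 mm behind it; z points along the fingers, y is the line along which they close (so a half turn about z gives the same grasp; the last joint's range is limited). The gripper opens to 85 mm and grips with 20 to 120 N. Pads are 22 mm wide; open, the fingers measure 114 mm over their backs; the gripper's body (76 mm by 85 mm) begins 54 mm behind the grasp point. The pads swing forward as they close: fully open they stand 13 mm farther back than shut.
Start: joints at [-1.302, 0.241, 0.005, 1.335, 0, 1.571], TCP at [0.133, -0.482, 0.231] pointing down, gripper open.
Joint ranges: [-2.72, 2.72], [-1.05, 1.87], [-1.09, 1.28], [-1.99, 2.15], [-1.42, 1.44], [-3.14, 3.14]. Speed limits (rad/s): [2.79, 2.79, 3.14, 3.14, 3.14, 3.14].

## Interface

Orientations are given as a unit quaternion [x, y, z, w].
In Python, from workcell import bot gives the robot as it stands.
- The arm moves only by the tool carry_out, never from a script. Its argument "increments" is one flat list of numbers, 5 for each row, row after row: the finger opening in cm, from 0 to 8.54, then the shift along the tool's x, y, z in cm, then the turn about the tool's z in rad. A call has exactly 5 rows; each row shifts and turns the commanded pose from where the row before left it, along the tool's axes as they then stand; what a row does not reach is not made up. A row lasts 1/8 s, in which the tool goes at most 62.5 mm and 10.7 degrees, less where a joint would pass 70% of its speed; a pose out of reach is approached as far as the arm can. A call with a gripper value outside its range is refused whole. The fingers move at their own pace and stop on an object; the grip force is fixed at half the most. Time passes only in rows, so rows that do not move let the fingers close, or fill a call up. It gives the time, the measured TCP pose, the force, the opening and the grip force at its end, in the units of the state.
- bot.get_obs(): the state, without advancing time (a new reading comes with each control period).
- bot.camera(name): name is "side" or "top" or "wrist"; returns a dict with "pixels" (480x640x3 uint8, blue, green, red), "range_z" (480x640 float32, m along the optical axis (not along the pixel's ray), 0 where there is no reading), "mtx" (3x3 intrinsics, pixels), "eye" and "attitude" of the camera in the world. Camera axes: x right, y down, z forward; pixel columns grow to the right and rows downward; lengths in m; the calibration is good to about 2 mm. A picture is of the moment at which its call begins.
- bot.job_done(): hands the job in; it is judged then, once.
Trained networks look in a picture, given as the dict that the camera call returned (one of the last four; its "shot" number tells which), for a name from the list of things; names that differ only in an ending like _2 or _b are one class to them, and where a whole thing is asked for, a point or a joint stands for the part that bears it (a point fixed in the world has none). Each returns a list of dicts, best first, with "p" (0 to 1); they miss things now and then, are a little off and sometimes report something else, mostly with a low value. They report only what shows in the picture. A call takes as long as a camera call.
- bot.find_in(picture, name): "xyz" ([x, y, z] in m, in the coordinates of the camera as it stood for that picture, good to about 4 mm: the middle of the surface that is visible of it).
- bot.regions_of(picture, name): "mask" (480x640 bool, what is visible of it).
- bot.place_of(picture, name): "xyz" ([x, y, z] in m, in the coordinates of the camera as it stood for that picture, good to about 4 mm: a listed point, or the origin of a listed thing).
The state is a dict: "clock": time; "joint_pos": joint angles; "joint_vel": joint speeds; "tau": joint torques, N m; "eef_pos": TCP position; "tool_rot": TCP orientation; "ft_force": force on the tool from outside, world axes, zero at the start; "ft_torque": the same for the moment, N m; "grip_width": finger opening in m; "grasp_force": force on a finger pad.
Only numpy, scipy, OpenCV 4.12 (cv2) and the standard library are available. Lean on these libraries where they do the work, as an engineer would, in place of code of your own. Each camera call takes 0.05 s, during which the arm holds its last target. There are 200 camera calls.

## Task

Drain the rinsed part: with the lid left open, lift the white pan by its blue tab so that it tilts away from you, until it leans lightly on the orange backrest (set to an unknown lean), and keep it there for about two seconds without forcing it. Lower the pan gently until it sits level in its base again with the part still inside, then lower its blue lid fully shut without slamming it. Leave the two bottles and the marker as they are.

Things in the scene. Friction and masses are not known exactly. Their poses are not given: they have to be found in the camera images.
- drain_base: Grey base plate, 245x170x8 mm, fixed. Origin: on the bench, under the middle of the pan. x points from the lift tab to the backrest (roughly away from the robot), y left, z up. Two closed lugs at x = +65 mm hold the ends of the pan's round runner with 0.5 mm play: the pan pivots about a line along y at x = +65, z = +16 mm.
- rest_stand: Stand of the orange backrest, fixed. Origin: on the base plate, 8 mm under the middle of the pivot line. The orange plate (152 mm wide, 23 to 53 mm from the pivot line) is stiff; the pan's far wall meets it flat when the pan tilts as far as the plate leans: 0.60 to 0.90 rad from upright, different each time. This pose does not tell the lean: see or feel it.
- rinse_pan: White rinse pan, 130 (x) x 120 (y) mm, rim 68 mm up, walls 4 mm, floor top 12 mm up. Loose, 0.4 to 0.9 kg. Origin: centre of its underside, 8 mm above the bench when level; axes as the base's. Steel runner, radius 8 mm, under its far edge: axis at x = +65, z = +8 mm. Lifting the near end by the tab tilts it away from the robot about the runner; let go, it falls back.
- lift_tab (a point): Middle of the round end bar (radius 4 mm, 92 mm along y) of the blue lift tab, which juts 32 mm from the pan's near (-x) wall; at [-93, 0, +62] mm in the pan's frame. Bar underside 66 mm above the bench when level; free below it down to the base plate. Too wide to grip; push it up with a fingertip. At the backrest, 2 to 4 N more than the pan's weight is plenty, 10 N more is forcing.
- lid_edge (a point): Middle of the free edge of the pan's flat blue lid (132x124 mm, 4 mm thick). Hinged along the top of the pan's right (-y) wall; hinge line along x at y = -60, z = +68.5 mm in the pan's frame; the point lies 120 mm from the hinge line and 2 mm above the lid's underside.
- pan_lid (a joint): Lid angle in rad: 0 shut flat on the rim, 1.57 upright, 1.9 leaning open to the right (-y). Stiff hinge: it stays where it is left (about 1 to 2 N at the free edge moves it) and does not fall shut.
- printed_part: Grey printed bracket, 32x45x26 mm, origin at the centre of its underside, lying loose in the pan; it may slide in the pan.
- wash_bottle: white squeeze bottle with red spout, 77x62x177 mm, standing left behind the work; bystander
- resin_bottle: amber bottle with black cap, 68 mm wide, 130 mm tall; bystander
- marker: white and red marker, 135 mm long, lying left of the pan; bystander

How it is judged:
On the way, in this order (a step that is already met when the one before it is completed fails the run):
1. the pan, lid open, is tilted and leans on the backrest for 1.2 s (contact force between rinse_pan and rest_stand above 0.7 N and angle between rinse_pan's own z axis and vertical above 0.5 rad and value of joint pan_lid above 0.8 rad), for 1.2 s.
2. the pan sits level in its base again, lid still open (angle between rinse_pan's own z axis and vertical below 0.04 rad and horizontal distance between rinse_pan and drain_base below 0.005 m and z of rinse_pan in the frame of drain_base below 0.011 m and angle between the x axis of rinse_pan and the x axis of drain_base, either way round below 0.05 rad and value of joint pan_lid above 0.8 rad), for 0.2 s.
At the end, for the whole second after the job is handed in: The pan sits level in its base (tilt under 0.04 rad, within 5 mm of its place), at rest, the printed part inside it, the lid shut to within 0.05 rad (angle between rinse_pan's own z axis and vertical below 0.04 rad and horizontal distance between rinse_pan and drain_base below 0.005 m and z of rinse_pan in the frame of drain_base below 0.011 m and angle between the x axis of rinse_pan and the x axis of drain_base, either way round below 0.05 rad and x of printed_part in the frame of rinse_pan between -0.063 and 0.063 m and y of printed_part in the frame of rinse_pan between -0.058 and 0.058 m and z of printed_part in the frame of rinse_pan between 0.005 and 0.06 m and value of joint pan_lid below 0.05 rad and linear speed of each of rinse_pan, printed_part below 0.02 m/s); the robot touches nothing.
It fails at once if the pan is forced against the backrest with more than 40 N (contact force between rinse_pan and rest_stand above 40 N).
It fails at once if the pan is dropped or flung (turns faster than 2 rad/s) (angular speed of rinse_pan above 2 rad/s).
It fails at once if the lid is slammed (faster than 3.5 rad/s) (velocity of joint pan_lid below -3.5 rad/s).
It fails at once if a bottle or the marker is moved more than 20 mm (distance of any of wash_bottle, resin_bottle, marker from where it was at the start of the episode above 0.02 m).
It also fails if it takes over 72 s, if anything falls off the work surface, if the arm or the gripper's body presses on something with over 40 N, if the wrist force passes 120 N, or if a joint passes its speed limit or range.

## Working session

There is one attempt and no reset: what is moved stays moved. The work goes in short steps, Python scripts to look and compute and a tool call to move; the robot and the scene stay as the last step left them, time stands still between calls to the robot, and variables do not carry over. Pictures are saved under pics/ and viewed, at most 10 in all, crops included, and the job is handed in when it is done.

Besides the shell and the picture viewer there is one more tool, called after "Emit:" as name(argument=value, ...) on one line, values as JSON. carry_out: Moves the arm, as the interface text tells. Its arguments: {"type":"object","properties":{"increments":{"type":"array","items":{"type":"number"}}},"required":["increments"]}

```bash
mkdir -p pics; ls
cat > h.py <<'E'
import numpy as np, cv2
from scipy.spatial.transform import Rotation as R
from workcell import bot
def w(pic,p):
    A=np.array(pic["attitude"]); M=R.from_quat(A).as_matrix() if A.size==4 else A.reshape(3,3)
    return M@np.array(p)+np.array(pic["eye"])
E
python3 - <<'E'
from h import *
o=bot.get_obs(); print({k:np.round(v,3).tolist() for k,v in o.items()})
ims=[]
for c in ["side","top"]:
    p=bot.camera(c); ims.append(p["pixels"]); cv2.imwrite(f"pics/{c}0.png",p["pixels"])
    print(c,np.round(p["eye"],3),np.round(p["attitude"],3))
    for n in ["drain_base","rest_stand","rinse_pan","lift_tab","lid_edge","printed_part","marker","wash_bottle","resin_bottle"]:
        r=bot.place_of(p,n)
        print(n,[(np.round(w(p,d["xyz"]),3).tolist(),round(d["p"],2)) for d in r[:2]])
E
```

```text
pics
{'clock': 0.0, 'joint_pos': [-1.302, 0.241, 0.004, 1.335, -0.0, 1.571], 'joint_vel': [-0.0, -0.0, 0.001, 0.001, -0.002, -0.002], 'tau': [-0.002, -37.232, 25.241, 0.017, -0.0, 0.0], 'eef_pos': [0.133, -0.481, 0.23], 'tool_rot': [0.991, 0.134, -0.0, -0.001], 'ft_force': [0.404, -0.779, -0.866], 'ft_torque': [-0.002, -0.016, 0.06], 'grasp_force': 0.0, 'grip_width': 0.085}
side [0.104 0.277 0.653] [-0.405  0.822 -0.364  0.166]
drain_base []
rest_stand []
rinse_pan [([0.55, -0.223, 0.009], 0.74)]
lift_tab [([0.463, -0.215, 0.069], 0.57)]
lid_edge [([0.551, -0.31, 0.193], 0.58)]
printed_part [([0.524, -0.231, 0.02], 0.79)]
marker []
wash_bottle [([0.66, -0.02, -0.004], 0.8)]
resin_bottle []
top [ 0.515 -0.102  0.972] [ 0.712 -0.702  0.026 -0.009]
drain_base [([0.549, -0.308, 0.193], 0.31)]
rest_stand [([0.622, -0.226, 0.004], 0.93)]
rinse_pan [([0.557, -0.224, 0.005], 0.78)]
lift_tab [([0.466, -0.218, 0.062], 0.91)]
lid_edge [([0.558, -0.305, 0.191], 0.7)]
printed_part [([0.527, -0.233, 0.015], 0.9)]
marker [([0.45, -0.024, 0.0], 0.57)]
wash_bottle [([0.664, -0.018, 0.001], 0.79)]
resin_bottle [([0.612, 0.101, -0.0], 0.71)]
```

View pics/side0.png

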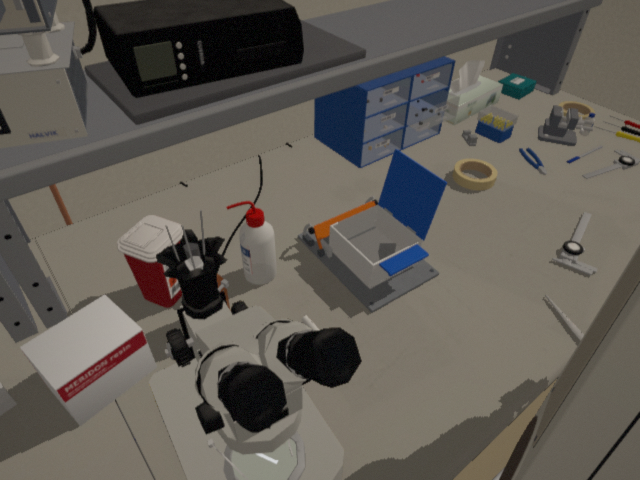

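View pics/top0.png

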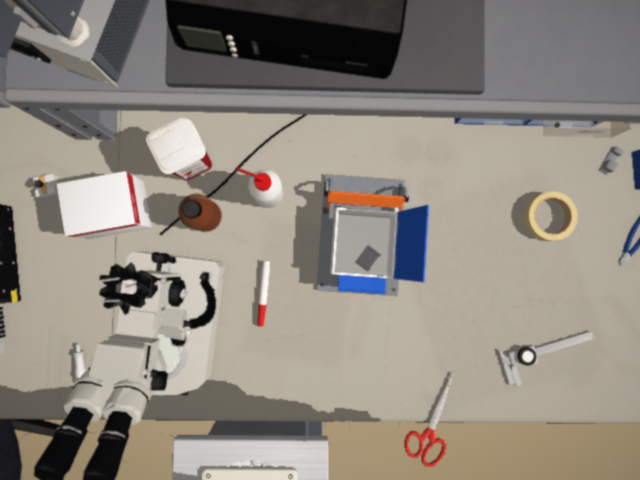

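The side view shows the pan at about (375,245), the tab at (405,260) and the lid upright at (412,195). The top view shows the tab at (362,285), the lid at (412,243), the part at (368,258) and the marker at (264,293). The tool only points straight down, so I'll push the bar's near face along its arc with closed fingers. First I'll measure the yaw and the edges.

```bash
cat >> h.py <<'E'
def cloud(p,mask):
    v,u=np.nonzero(mask&(p["range_z"]>0)); z=p["range_z"][v,u]; K=np.array(p["mtx"])
    c=np.stack([(u-K[0,2])/K[0,0]*z,(v-K[1,2])/K[1,1]*z,z],1)
    A=np.array(p["attitude"]); M=R.from_quat(A).as_matrix() if A.size==4 else A
    return c@M.T+np.array(p["eye"])
def tool():
    o=bot.get_obs(); return o,R.from_quat(o["tool_rot"]).as_matrix()
E
python3 - <<'E'
from h import *
for c in ["top","side"]:
    p=bot.camera(c)
    for n in ["lift_tab","rest_stand","pan_lid","rinse_pan","drain_base"]:
        for d in bot.regions_of(p,n)[:1]:
            P=cloud(p,d["mask"]); q=np.percentile(P,[2,50,98],axis=0)
            r=cv2.minAreaRect((P[:,:2]*1000).astype(np.float32))
            print(c,n,round(d["p"],2),len(P),np.round(q,3).tolist(),np.round(r[0]),np.round(r[1]),round(r[2],1))
o,M=tool(); print(np.round(M,3))
E
```

```text
top lift_tab 0.73 7111 [[0.465, -0.308, 0.008], [0.551, -0.255, 0.069], [0.619, -0.162, 0.193]] [ 546. -262.] [181. 214.] 2.0
top rest_stand 0.63 1144 [[0.627, -0.308, 0.013], [0.646, -0.226, 0.047], [0.676, -0.144, 0.06]] [ 647. -232.] [182.  64.] 87.1
top pan_lid 0.87 2209 [[0.489, -0.309, 0.079], [0.552, -0.296, 0.145], [0.615, -0.28, 0.195]] [ 555. -321.] [ 81. 146.] 87.2
top rinse_pan 0.93 7137 [[0.466, -0.309, 0.007], [0.551, -0.255, 0.069], [0.62, -0.162, 0.193]] [ 544. -262.] [182. 217.] 3.8
top drain_base 0.79 3904 [[0.46, -0.306, 0.003], [0.642, -0.195, 0.008], [0.696, -0.137, 0.058]] [ 576. -224.] [175. 245.] 86.4
side lift_tab 0.91 8289 [[0.463, -0.307, 0.019], [0.552, -0.277, 0.075], [0.618, -0.159, 0.193]] [ 597. -333.] [194. 411.] 24.6
side rest_stand 0.93 735 [[0.62, -0.307, 0.011], [0.647, -0.171, 0.053], [0.683, -0.142, 0.061]] [ 677. -248.] [ 90. 230.] 7.7
side pan_lid 0.66 871 [[0.619, -0.306, 0.004], [0.648, -0.17, 0.051], [0.701, -0.142, 0.061]] [ 663. -250.] [218.  97.] 88.3
side rinse_pan 0.62 8258 [[0.464, -0.307, 0.019], [0.553, -0.277, 0.075], [0.618, -0.159, 0.193]] [ 620. -364.] [189. 492.] 27.3
side drain_base 0.6 3716 [[0.452, -0.303, 0.002], [0.516, -0.166, 0.009], [0.681, -0.134, 0.06]] [ 587. -249.] [226. 274.] 86.7
[[ 0.964  0.266 -0.   ]
 [ 0.266 -0.964  0.   ]
 [-0.    -0.    -1.   ]]
```

Emit:
carry_out(increments=[0,0,0,0,0.165,0,0,0,0,0.165,0,3.6,-4,0,0,0,3.6,-4,0,0,0,3.6,-4,0,0])

```text
clock: 2.22
eef_pos: [0.2488, -0.3679, 0.2314]
tool_rot: [1.0, -0.031, 0.0, 0.0]
ft_force: [1.4, -0.4, 0.7]
grip_width: 0.0002
grasp_force: 0.0
```

Emit:
carry_out(increments=[0,3.6,-4,0,0,0,3.6,-4,0,0,0,3.6,-4,0,0,0,3,-4,2,0,0,0,0,4,0])

```text
clock: 2.85
eef_pos: [0.3992, -0.216, 0.1722]
tool_rot: [1.0, -0.028, 0.003, 0.001]
ft_force: [-1.2, 0.2, -0.5]
grip_width: -0.0003
grasp_force: 0.0
```

Run:
```python
from h import *
o,M=tool(); print(o["clock"],np.round(o["eef_pos"],4),np.round(M[:,0],3),np.round(M[:,2],3),o["ft_force"],o["grip_width"],np.round(o["joint_pos"],2))
p=bot.camera("wrist"); cv2.imwrite("pics/w1.png",p["pixels"])
for n in ["lift_tab","rinse_pan","lid_edge","rest_stand"]:
    print(n,[(np.round(w(p,d["xyz"]),4).tolist(),round(d["p"],2)) for d in bot.place_of(p,n)[:1]])
```

```text
2.85 [ 0.3992 -0.216   0.1722] [ 0.998 -0.055  0.005] [ 0.005 -0.002 -1.   ] [-1.17432041  0.23744958 -0.49455835] -0.00032886794410585545 [-0.5   0.18 -0.23  1.16  0.    2.7 ]
lift_tab [([0.4653, -0.2199, 0.0718], 0.57)]
rinse_pan [([0.4511, -0.0197, -0.0003], 0.68)]
lid_edge []
rest_stand []
```

View pics/w1.png

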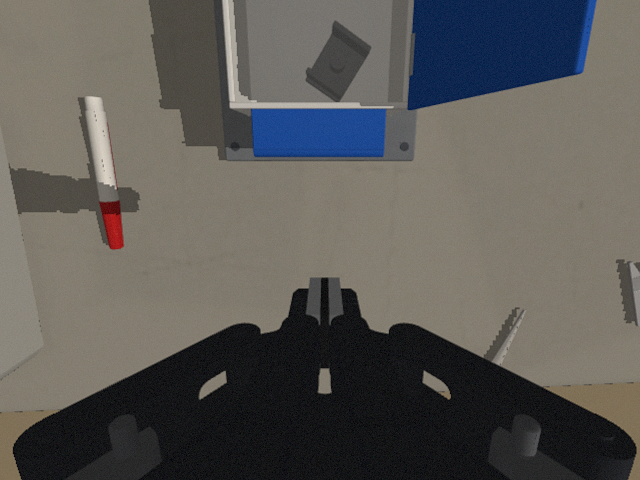

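The wrist view shows the tab square-on at (318,133) ahead of the closed fingers at (325,290), and its height agrees with the text. Next I go down and approach the bar.

Emit:
carry_out(increments=[0,1.5,0,3,0,0,1,0,3,0,0,1,0,3,0,0,0,0,2.2,0,0,0,0,0,0])

```text
clock: 3.72
eef_pos: [0.43, -0.2205, 0.0594]
tool_rot: [1.0, -0.031, -0.0, -0.0]
ft_force: [0.2, 0.2, -0.4]
grip_width: -0.0003
grasp_force: 0.0
```

Emit:
carry_out(increments=[0,0.2,0,0,0,0,0.2,0,0,0,0,0.2,0,0,0,0,0.2,0,0,0,0,0,0,0,0])

```text
clock: 4.35
eef_pos: [0.4386, -0.2202, 0.0594]
tool_rot: [1.0, -0.03, 0.0, 0.0]
ft_force: [-0.2, -0.2, -0.5]
grip_width: -0.0005
grasp_force: 0.0
```

Emit:
carry_out(increments=[0,0.2,0,0,0,0,0.2,0,0,0,0,0.1,0,0,0,0,0.1,0,0,0,0,0,0,0,0])

```text
clock: 4.97
eef_pos: [0.4444, -0.2206, 0.0593]
tool_rot: [1.0, -0.031, -0.0, 0.0]
ft_force: [-0.6, -0.3, -0.4]
grip_width: -0.0001
grasp_force: 0.0
```

Emit:
carry_out(increments=[0,0.1,0,0,0,0,0.1,0,0,0,0,0.1,0,0,0,0,0,0,0,0,0,0,0,0,0])

```text
clock: 5.6
eef_pos: [0.4473, -0.2208, 0.0593]
tool_rot: [1.0, -0.031, -0.0, -0.0]
ft_force: [-0.5, -0.1, 0.4]
grip_width: 0.0
grasp_force: 0.0
```

Emit:
carry_out(increments=[0,0.1,0,0,0,0,0.1,0,0,0,0,0.1,0,0,0,0,0,0,0,0,0,0,0,0,0])

```text
clock: 6.22
eef_pos: [0.4479, -0.2208, 0.0591]
tool_rot: [1.0, -0.031, -0.002, -0.0]
ft_force: [-7.4, -0.8, 4.7]
grip_width: 0.0
grasp_force: 3.5
```

Emit:
carry_out(increments=[0,0.1,0,-0.3,0,0,0.1,0,-0.3,0,0,0.12,0,-0.3,0,0,0.12,0,-0.3,0,0,0.12,0,-0.3,0])

```text
clock: 6.85
eef_pos: [0.4542, -0.221, 0.0736]
tool_rot: [1.0, -0.031, -0.002, -0.0]
ft_force: [-6.0, 0.2, -1.1]
grip_width: -0.0002
grasp_force: 2.7
```

Emit:
carry_out(increments=[0,0.15,0,-0.3,0,0,0.15,0,-0.3,0,0,0.15,0,-0.3,0,0,0.16,0,-0.3,0,0,0.16,0,-0.3,0])

```text
clock: 7.48
eef_pos: [0.4617, -0.2214, 0.0887]
tool_rot: [1.0, -0.031, -0.002, -0.0]
ft_force: [-6.9, -0.3, 0.2]
grip_width: 0.0
grasp_force: 3.1
```

Emit:
carry_out(increments=[0,0.18,0,-0.28,0,0,0.18,0,-0.28,0,0,0.18,0,-0.28,0,0,0.19,0,-0.28,0,0,0.19,0,-0.28,0])

```text
clock: 8.1
eef_pos: [0.4705, -0.2219, 0.1028]
tool_rot: [1.0, -0.031, -0.003, -0.0]
ft_force: [-8.2, 0.7, 1.4]
grip_width: 0.0005
grasp_force: 3.8
```

Run:
```python
from h import *
p=bot.camera("side"); cv2.imwrite("pics/s2.png",p["pixels"][130:370,220:540].repeat(2,0).repeat(2,1))
for n in ["lift_tab","rinse_pan","lid_edge"]:
    print(n,[(np.round(w(p,d["xyz"]),4).tolist(),round(d["p"],2)) for d in bot.place_of(p,n)[:1]])
```

```text
lift_tab [([0.4856, -0.2161, 0.1143], 0.56)]
rinse_pan [([0.5528, -0.2219, 0.0297], 0.8)]
lid_edge [([0.6031, -0.3123, 0.2072], 0.65)]
```

View pics/s2.png

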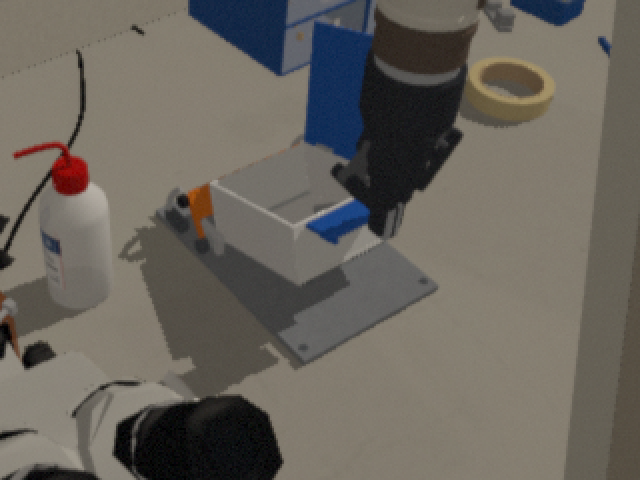

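The pan is tilted about 0.3 rad with the tab bar at (345,220) against the fingers. The lid is still open and the orange rest is at (200,210). I'll carry on.

Emit:
carry_out(increments=[0,0.19,0,-0.28,0,0,0.2,0,-0.28,0,0,0.2,0,-0.28,0,0,0.2,0,-0.28,0,0,0.2,0,-0.28,0])

```text
clock: 8.93
eef_pos: [0.4814, -0.2226, 0.1171]
tool_rot: [1.0, -0.031, -0.001, -0.0]
ft_force: [-5.6, 1.0, 1.0]
grip_width: 0.0001
grasp_force: 2.7
```

Emit:
carry_out(increments=[0,0.22,0,-0.25,0,0,0.22,0,-0.25,0,0,0.22,0,-0.25,0,0,0.22,0,-0.25,0,0,0.22,0,-0.25,0])

```text
clock: 9.55
eef_pos: [0.4935, -0.2234, 0.13]
tool_rot: [1.0, -0.031, -0.0, -0.0]
ft_force: [-4.3, 1.6, 2.0]
grip_width: -0.0001
grasp_force: 2.1
```

Emit:
carry_out(increments=[0,0.24,0,-0.22,0,0,0.24,0,-0.22,0,0,0.24,0,-0.21,0,0,0.12,0,-0.1,0,0,0,0,0,0])

```text
clock: 10.18
eef_pos: [0.5023, -0.224, 0.1377]
tool_rot: [1.0, -0.03, 0.0, -0.0]
ft_force: [-4.8, 1.3, 2.8]
grip_width: 0.0004
grasp_force: 2.5
```

Emit:
carry_out(increments=[0,0.13,0,-0.1,0,0,0.13,0,-0.1,0,0,0.13,0,-0.1,0,0,0,0,0,0,0,0,0,0,0])

```text
clock: 10.8
eef_pos: [0.5051, -0.2241, 0.1404]
tool_rot: [1.0, -0.031, -0.001, -0.0]
ft_force: [-7.4, 2.5, 4.0]
grip_width: 0.0
grasp_force: 3.5
```

Emit:
carry_out(increments=[0,0.1,0,-0.08,0,0,0.1,0,-0.08,0,0,0,0,0,0,0,0,0,0,0,0,0,0,0,0])

```text
clock: 11.42
eef_pos: [0.5063, -0.2241, 0.1417]
tool_rot: [1.0, -0.031, -0.002, -0.0]
ft_force: [-8.5, 1.9, 4.1]
grip_width: -0.0002
grasp_force: 4.2
```

Emit:
carry_out(increments=[0,0,0,-0.1,0,0,0,0,-0.1,0,0,0,0,0,0,0,0,0,0,0,0,0,0,0,0])

```text
clock: 12.05
eef_pos: [0.5074, -0.2243, 0.1434]
tool_rot: [1.0, -0.031, -0.001, -0.0]
ft_force: [-4.2, 1.6, 0.1]
grip_width: -0.0001
grasp_force: 2.6
```

Run:
```python
from h import *
p=bot.camera("side"); cv2.imwrite("pics/s3.png",cv2.resize(p["pixels"][170:310,270:450],None,fx=4,fy=4,interpolation=2))
for n in ["lift_tab","rinse_pan"]:
    print(n,[(np.round(w(p,d["xyz"]),4).tolist(),round(d["p"],2)) for d in bot.place_of(p,n)[:1]])
hsv=cv2.cvtColor(p["pixels"],cv2.COLOR_BGR2HSV); m=cv2.inRange(hsv,(5,150,90),(20,255,255))>0
m[:170]=0;m[310:]=0;m[:,:290]=0;m[:,450:]=0
P=cloud(p,m); u=np.array([.998,-.06]); s=(P[:,:2]-[0.5535,-0.2235])@u-.065
print(len(P)); 
for a in np.arange(0.015,0.075,.005):
    k=(P[:,2]>a)&(P[:,2]<a+.005)
    if k.sum()>3: print(round(a-.016+.0025,4),k.sum(),np.round(np.percentile(s[k],[5,50,95]),4))
```

```text
lift_tab []
rinse_pan [([0.5581, -0.2214, 0.0489], 0.57)]
136
0.0065 7 [0.0041 0.007  0.0108]
0.0115 6 [0.0073 0.0097 0.0139]
0.0165 11 [0.0102 0.0135 0.0176]
0.0215 19 [0.0131 0.0163 0.0199]
0.0265 24 [0.0165 0.0191 0.0223]
0.0315 26 [0.0201 0.0226 0.025 ]
0.0365 20 [0.0239 0.0261 0.0288]
0.0415 17 [0.0272 0.0289 0.0308]
0.0465 5 [0.0279 0.0298 0.0306]
```

View pics/s3.png

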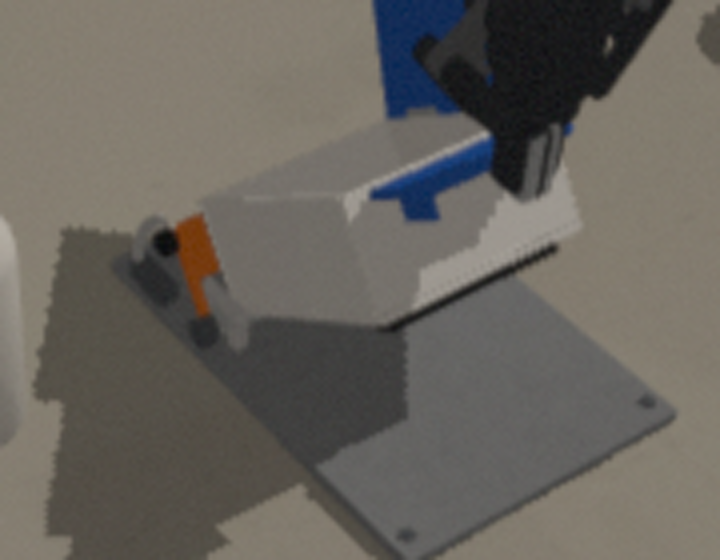

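The far wall meets the orange plate at about (205,230). The torque balance also shows contact of roughly 7 N, so I'll hold here.

Emit:
carry_out(increments=[0,0,0,0,0,0,0,0,0,0,0,0,0,0,0,0,0,0,0,0,0,0,0,0,0])

```text
clock: 12.82
eef_pos: [0.5074, -0.2242, 0.1434]
tool_rot: [1.0, -0.031, -0.001, -0.0]
ft_force: [-4.7, 1.5, -0.3]
grip_width: -0.0002
grasp_force: 2.6
```

Emit:
carry_out(increments=[0,0.05,0,-0.05,0,0,0,0,0,0,0,0,0,0,0,0,0,0,0,0,0,0,0,0,0])

```text
clock: 13.45
eef_pos: [0.5077, -0.2242, 0.1438]
tool_rot: [1.0, -0.031, -0.001, -0.0]
ft_force: [-5.0, 0.2, -0.7]
grip_width: 0.0001
grasp_force: 2.8
```

Emit:
carry_out(increments=[0,0.1,0,-0.08,0,0,0.1,0,-0.08,0,0,0,0,0,0,0,0,0,0,0,0,0,0,0,0])

```text
clock: 14.08
eef_pos: [0.5083, -0.2242, 0.1446]
tool_rot: [1.0, -0.031, -0.003, -0.001]
ft_force: [-7.3, 1.3, -0.6]
grip_width: 0.0001
grasp_force: 3.8
```

The force rises with almost no motion, so the pan is firmly on the rest. I'll ease back 1 mm and hold.

Emit:
carry_out(increments=[0,-0.1,0,0.06,0,0,0,0,0,0,0,0,0,0,0,0,0,0,0,0,0,0,0,0,0])

```text
clock: 14.7
eef_pos: [0.5081, -0.2242, 0.1443]
tool_rot: [1.0, -0.031, -0.002, -0.0]
ft_force: [-5.9, 2.3, -2.2]
grip_width: -0.0
grasp_force: 3.1
```

Emit:
carry_out(increments=[0,0,0,0,0,0,0,0,0,0,0,0,0,0,0,0,0,0,0,0,0,0,0,0,0])

```text
clock: 15.32
eef_pos: [0.5081, -0.2242, 0.1443]
tool_rot: [1.0, -0.031, -0.002, -0.0]
ft_force: [-7.1, 1.2, -2.1]
grip_width: 0.0
grasp_force: 3.1
```

Emit:
carry_out(increments=[0,0,0,0,0,0,0,0,0,0,0,0,0,0,0,0,0,0,0,0,0,0,0,0,0])

```text
clock: 15.95
eef_pos: [0.5081, -0.2242, 0.1443]
tool_rot: [1.0, -0.031, -0.002, -0.0]
ft_force: [-6.2, 1.7, -1.5]
grip_width: -0.0002
grasp_force: 3.1
```

Emit:
carry_out(increments=[0,-0.2,0,0.18,0,0,-0.25,0,0.22,0,0,-0.26,0,0.22,0,0,-0.26,0,0.22,0,0,-0.26,0,0.22,0])

```text
clock: 16.58
eef_pos: [0.4972, -0.2239, 0.1349]
tool_rot: [1.0, -0.031, 0.0, 0.0]
ft_force: [-1.7, 0.9, 0.3]
grip_width: -0.0001
grasp_force: 1.2
```

Emit:
carry_out(increments=[0,-0.24,0,0.24,0,0,-0.24,0,0.24,0,0,-0.23,0,0.24,0,0,-0.23,0,0.24,0,0,-0.23,0,0.24,0])

```text
clock: 17.2
eef_pos: [0.4848, -0.2232, 0.1226]
tool_rot: [1.0, -0.031, -0.001, 0.0]
ft_force: [-5.4, 0.8, 2.0]
grip_width: 0.0001
grasp_force: 2.6
```

Emit:
carry_out(increments=[0,-0.22,0,0.26,0,0,-0.22,0,0.26,0,0,-0.21,0,0.26,0,0,-0.2,0,0.26,0,0,-0.2,0,0.26,0])

```text
clock: 17.82
eef_pos: [0.4739, -0.2226, 0.1093]
tool_rot: [1.0, -0.031, -0.001, 0.0]
ft_force: [-5.9, 0.2, 1.4]
grip_width: -0.0001
grasp_force: 2.8
```

Emit:
carry_out(increments=[0,-0.19,0,0.28,0,0,-0.19,0,0.28,0,0,-0.18,0,0.28,0,0,-0.18,0,0.28,0,0,-0.17,0,0.28,0])

```text
clock: 18.45
eef_pos: [0.4654, -0.2219, 0.0954]
tool_rot: [1.0, -0.031, -0.0, -0.0]
ft_force: [-4.9, -0.3, 1.5]
grip_width: 0.0003
grasp_force: 2.5
```

Emit:
carry_out(increments=[0,-0.16,0,0.3,0,0,-0.16,0,0.3,0,0,-0.16,0,0.3,0,0,-0.15,0,0.3,0,0,-0.15,0,0.3,0])

```text
clock: 19.08
eef_pos: [0.4572, -0.2214, 0.0802]
tool_rot: [1.0, -0.031, -0.001, -0.0]
ft_force: [-7.1, -0.2, -0.7]
grip_width: 0.0002
grasp_force: 2.9
```

Emit:
carry_out(increments=[0,-0.13,0,0.3,0,0,-0.13,0,0.3,0,0,-0.13,0,0.3,0,0,-0.12,0,0.3,0,0,-0.12,0,0.2,0])

```text
clock: 19.7
eef_pos: [0.451, -0.221, 0.0661]
tool_rot: [1.0, -0.031, -0.001, -0.0]
ft_force: [-4.9, 0.6, -0.5]
grip_width: 0.0
grasp_force: 2.4
```

Emit:
carry_out(increments=[0,-0.11,0,0.2,0,0,-0.11,0,0.2,0,0,-0.11,0,0.2,0,0,-0.11,0,0.1,0,0,-0.1,0,0,0])

```text
clock: 20.32
eef_pos: [0.4481, -0.2211, 0.0605]
tool_rot: [1.0, -0.03, 0.002, 0.0]
ft_force: [0.4, 0.3, 0.4]
grip_width: 0.0001
grasp_force: 0.0
```

Emit:
carry_out(increments=[0,-0.1,0,0,0,0,-0.1,0,0,0,0,-0.2,0,0,0,0,-0.5,0,0,0,0,-1,0,0,0])

```text
clock: 20.95
eef_pos: [0.4272, -0.2196, 0.0598]
tool_rot: [1.0, -0.03, 0.0, 0.0]
ft_force: [-0.8, 0.0, 0.1]
grip_width: -0.0002
grasp_force: 0.0
```

Run:
```python
from h import *
p=bot.camera("top"); cv2.imwrite("pics/t4.png",cv2.resize(p["pixels"][160:320,280:460],None,fx=3,fy=3,interpolation=2))
for c in ["top","side"]:
  p=bot.camera(c)
  for n in ["lift_tab","rinse_pan","lid_edge","printed_part"]:
    print(n,[(np.round(w(p,d["xyz"]),4).tolist(),round(d["p"],2)) for d in bot.place_of(p,n)[:1]])
```

```text
lift_tab [([0.4668, -0.219, 0.067], 0.57)]
rinse_pan [([0.5572, -0.2248, 0.0061], 0.9)]
lid_edge [([0.5531, -0.3091, 0.1914], 0.61)]
printed_part [([0.586, -0.2345, 0.0172], 0.82)]
lift_tab [([0.4622, -0.2137, 0.0696], 0.81)]
rinse_pan [([0.5509, -0.2205, 0.0091], 0.96)]
lid_edge [([0.549, -0.3104, 0.1941], 0.8)]
printed_part [([0.5853, -0.2346, 0.0227], 0.89)]
```

View pics/t4.png

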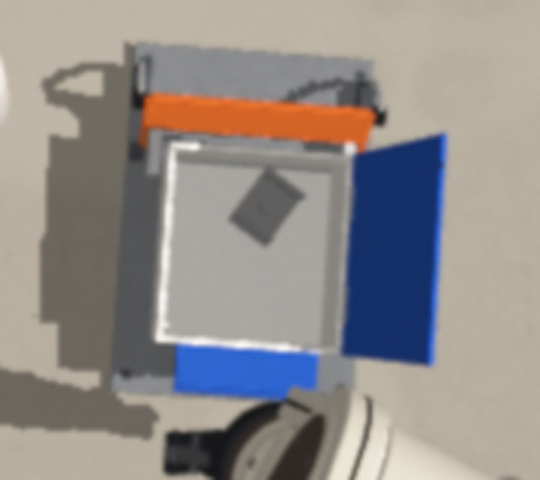

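The pan is level again with the part inside at (267,207) in the crop, and the lid is open at about 1.8 rad on the right. Next I go round to the lid's outer side.

Emit:
carry_out(increments=[0,-1,0,-2,0,0,0,0,-5,0,0,0,2,-5,0,0,0,3,-5,0,0,0,4,-2,0])

```text
clock: 22.12
eef_pos: [0.4134, -0.31, 0.2537]
tool_rot: [1.0, -0.03, 0.003, 0.002]
ft_force: [0.2, -0.1, 0.6]
grip_width: -0.0003
grasp_force: 0.0
```

Emit:
carry_out(increments=[0,2,4.7,0,0,0,4,0,0,0,0,4,0,0,0,0,4,0,0,0,0,0,0,3,0])

```text
clock: 22.75
eef_pos: [0.5533, -0.3651, 0.2207]
tool_rot: [1.0, -0.029, 0.003, 0.002]
ft_force: [-0.6, -0.3, -0.7]
grip_width: 0.0001
grasp_force: 0.0
```

Emit:
carry_out(increments=[0,0,0,3,0,0,0,0,1.5,0,0,0,0,0,0,0,0,-0.5,0,0,0,0,0,0,0])

```text
clock: 23.38
eef_pos: [0.5499, -0.3593, 0.1767]
tool_rot: [1.0, -0.03, 0.001, 0.001]
ft_force: [-0.2, -0.5, -0.1]
grip_width: -0.0001
grasp_force: 0.0
```

Emit:
carry_out(increments=[0,0,-0.6,0,0,0,0,-0.6,0,0,0,0,-0.6,0,0,0,0,-0.6,0,0,0,0,-0.6,0,0])

```text
clock: 24.0
eef_pos: [0.5511, -0.3288, 0.1748]
tool_rot: [1.0, -0.031, -0.0, -0.0]
ft_force: [-0.2, -0.1, -0.6]
grip_width: 0.0004
grasp_force: 0.0
```

Emit:
carry_out(increments=[0,0,-0.6,0,0,0,0,-0.6,0,0,0,0,-0.6,0,0,0,0,-0.6,0,0,0,0,-0.6,0,0])

```text
clock: 24.62
eef_pos: [0.5529, -0.299, 0.1748]
tool_rot: [1.0, -0.031, 0.0, -0.0]
ft_force: [-0.2, -1.0, -0.1]
grip_width: -0.0001
grasp_force: 0.5
```

Emit:
carry_out(increments=[0,0,-0.7,0.1,0,0,0,-0.7,0.1,0,0,0,-0.7,0.2,0,0,0,-0.7,0.3,0,0,0,-0.7,0.3,0])

```text
clock: 25.25
eef_pos: [0.555, -0.2639, 0.1645]
tool_rot: [1.0, -0.031, -0.0, -0.0]
ft_force: [-0.6, -0.6, 1.5]
grip_width: 0.0002
grasp_force: 0.4
```

Emit:
carry_out(increments=[0,0,-0.6,0.4,0,0,0,-0.6,0.4,0,0,0,-0.6,0.4,0,0,0,-0.6,0.4,0,0,0,-0.5,0.5,0])

```text
clock: 25.88
eef_pos: [0.5568, -0.2351, 0.1436]
tool_rot: [1.0, -0.031, 0.0, -0.0]
ft_force: [-0.6, -1.0, -0.3]
grip_width: -0.0
grasp_force: 0.4
```

Run:
```python
from h import *
p=bot.camera("side"); cv2.imwrite("pics/s5.png",cv2.resize(p["pixels"][130:310,270:470],None,fx=3,fy=3,interpolation=2))
for n in ["lid_edge"]:
    print(n,[(np.round(w(p,d["xyz"]),4).tolist(),round(d["p"],2)) for d in bot.place_of(p,n)[:1]])
```

```text
lid_edge [([0.5596, -0.2057, 0.1713], 0.66)]
```

View pics/s5.png

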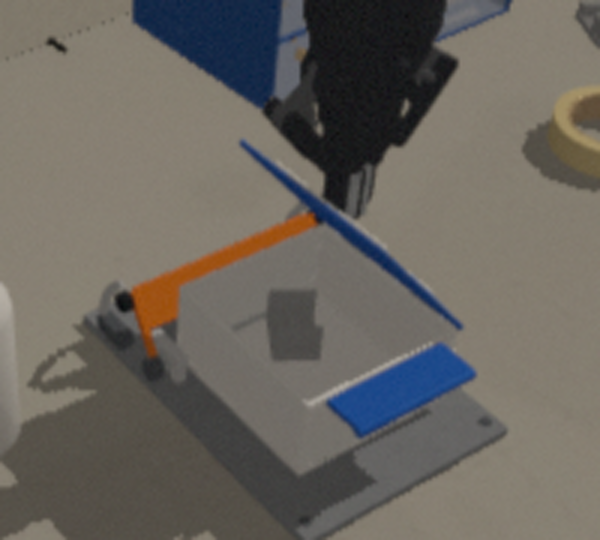

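The lid is coming over at about 0.85 rad, with the fingertip on its outer face near (345,205).

Emit:
carry_out(increments=[0,0,-0.6,0.5,0,0,0,-0.5,0.6,0,0,0,-0.5,0.6,0,0,0,-0.4,0.6,0,0,0,-0.3,0.7,0])

```text
clock: 26.6
eef_pos: [0.5583, -0.2121, 0.1134]
tool_rot: [1.0, -0.03, 0.0, -0.0]
ft_force: [0.3, 0.9, 1.1]
grip_width: -0.0002
grasp_force: 0.3
```

Emit:
carry_out(increments=[0,0,-0.3,0.7,0,0,0,-0.2,0.6,0,0,0,-0.2,0.6,0,0,0,-0.1,0.5,0,0,0,0,0.3,0])

```text
clock: 27.22
eef_pos: [0.5585, -0.2044, 0.0864]
tool_rot: [1.0, -0.031, -0.0, -0.0]
ft_force: [0.2, 0.6, 0.9]
grip_width: -0.0003
grasp_force: 0.3
```

Emit:
carry_out(increments=[0,0,0,0.2,0,0,0,0,0.2,0,0,0,0,0.1,0,0,0,0,0.1,0,0,0,0,0,0])

```text
clock: 27.85
eef_pos: [0.5586, -0.2047, 0.0808]
tool_rot: [1.0, -0.031, -0.0, 0.0]
ft_force: [0.5, -0.4, 0.5]
grip_width: -0.0
grasp_force: 0.0
```

Emit:
carry_out(increments=[0,0,0,0.05,0,0,0,0,0.05,0,0,0,0,0.05,0,0,0,0,0.05,0,0,0,0,0,0])

```text
clock: 28.48
eef_pos: [0.5587, -0.2047, 0.0804]
tool_rot: [1.0, -0.031, 0.001, 0.0]
ft_force: [-3.3, 0.5, 9.3]
grip_width: -0.0002
grasp_force: 4.5
```

Firm contact at z = 0.0804 means the lid is shut. I'll retreat upward and check.

Emit:
carry_out(increments=[0,0,0,-0.2,0,0,0,0,-0.5,0,0,0,0,-2,0,0,0,0,-4,0,0,0,0,-4,0])

```text
clock: 29.1
eef_pos: [0.5584, -0.2045, 0.1864]
tool_rot: [1.0, -0.031, -0.001, -0.0]
ft_force: [0.5, 0.8, 0.1]
grip_width: -0.0001
grasp_force: 0.0
```

Emit:
carry_out(increments=[0,-5,0,-1,0,0,-5,0,0,0,0,-5,0,0,0,0,-4,0,0,0,0,0,0,0,0])

```text
clock: 29.72
eef_pos: [0.3664, -0.1925, 0.1959]
tool_rot: [1.0, -0.031, -0.001, -0.0]
ft_force: [0.7, -0.7, 0.2]
grip_width: -0.0001
grasp_force: 0.0
```

Run:
```python
from h import *
p=bot.camera("side"); cv2.imwrite("pics/s6.png",cv2.resize(p["pixels"][170:320,230:450],None,fx=3,fy=3,interpolation=2))
print(bot.get_obs()["ft_force"])
for c in ["side","top"]:
  p=bot.camera(c)
  for n in ["lid_edge","lift_tab"]:
    print(n,[(np.round(w(p,d["xyz"]),4).tolist(),round(d["p"],2)) for d in bot.place_of(p,n)[:1]])
  m=np.zeros((480,640),bool);m[180:310,300:440]=1
  P=cloud(p,m);B=p["pixels"][m&(p["range_z"]>0)].astype(int)
  L=P[(B[:,0]>B[:,2]+50)&(P[:,0]>.49)&(P[:,0]<.61)&(P[:,2]<.12)]
  A=np.c_[L[:,:2],np.ones(len(L))];k=np.linalg.lstsq(A,L[:,2],rcond=None)[0];print(c,len(L),k,np.median(L[:,2]))
```

```text
[ 0.71527441 -0.16090981 -0.17549709]
lid_edge [([0.5566, -0.1624, 0.0793], 0.88)]
lift_tab [([0.4624, -0.2167, 0.0731], 0.73)]
side 2467 [ 0.00440829 -0.00183597  0.07824248] 0.08112508223790693
lid_edge [([0.5609, -0.164, 0.0758], 0.94)]
lift_tab [([0.4659, -0.2185, 0.0632], 0.63)]
top 3581 [0.00830156 0.02080475 0.07845898] 0.07897561301650302
```

View pics/s6.png

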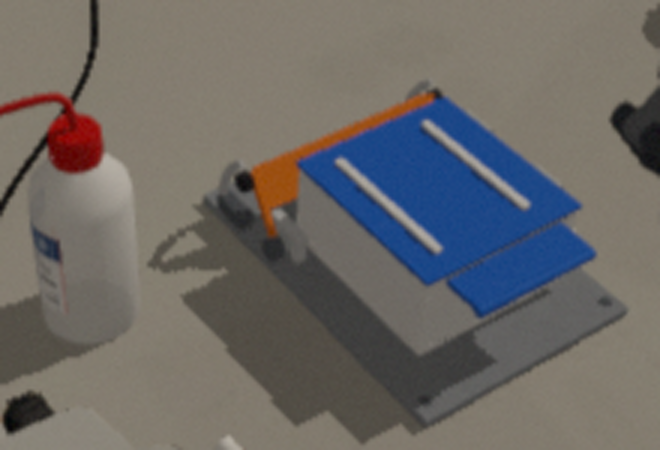

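The lid lies flat on the rim at (440,190), with a fitted slope under 0.02, and the pan is level. The robot is clear of everything.

```bash
python3 -c "
from workcell import bot
print(bot.job_done())"
```

```text
the job is handed in; nothing more can be done
None
```

I handed the job in at about 30 s: the pan leaned on the backrest for over two seconds (contact judged from the wrist force), was lowered level with the part seen inside, and the lid was then closed gently and measured flat; the hand-in returned no verdict.

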